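Prime the guideway lubricator of the measuring machine

ROBOT

A 6-joint arm with a two-finger parallel gripper is mounted at the origin on the work surface. World frame = base frame: x ahead of the robot, y to its left, z up, the work surface at z = 0. Lengths are in m, angles in rad, forces in N, time in s.
With the tool pointing down it reaches from about 0.35 to 0.775 m from the base axis. Payload 5.5 kg.
Tool frame: the origin (TCP) lies on the centre line of the jaws, within the pads' length; the fingertips stand 11 mm ahead of it and the grasp point (between the pads) lies 8 mm behind it (env.tip_reach is the distance from the TCP to the fingertips, in m); z points along the fingers, x is the direction in which the jaws open and shut, and the axes are right-handed (so a half turn about z gives the same grasp; the last joint's range is limited). The gripper opens to 85 mm and grips with 20 to 120 N. Pads are 22 mm wide; open, the fingers measure 114 mm over their backs; the gripper's body (76 mm by 85 mm) begins 54 mm behind the grasp point. The pads swing forward as they close: fully open they stand 13 mm farther back than shut.
Start: joints at [-1.465, 0.313, 0.046, 1.304, 0, 1.431], TCP at [0.14, -0.558, 0.242] pointing down, gripper open.
Joint ranges: [-2.76, 2.76], [-0.86, 1.69], [-1.03, 1.26], [-2.2, 2.34], [-1.47, 1.5], [-3.14, 3.14]. Speed limits (rad/s): [2.57, 2.57, 3.14, 3.14, 3.14, 3.14].

INTERFACE

Orientations are given as a unit quaternion [w, x, y, z].
In Python, from workcell import env gives the robot as it stands.
- The arm moves only by the tool carry_out, never from a script. Its argument "moves" is one flat list of numbers, 7 for each row, row after row: the gripper command: -1 is shut, 1 is fully open, values between are in proportion, then the shift along the tool's x, y, z in m, then the turn, a rotation vector about the tool's x, y, z in degrees. A call has exactly 5 rows; each row shifts and turns the pose as measured when the row begins, along the tool's axes as they then stand; what a row does not reach is not made up. A row lasts 1/8 s, in which the tool goes at most 62.5 mm and 10.7 degrees, less where a joint would pass 70% of its speed; a pose out of reach is approached as far as the arm can. A call is refused whole if a number of a shift passes 0.0625 or a number of a turn 10.7, either way. A call with a gripper value outside its range is refused whole. The fingers move at their own pace and stop on an object; "squeeze" is the grip in N (left out, the last holds). Time passes only in rows, so rows that do not move let the fingers close, or fill a call up. It gives the time, the measured TCP pose, the force and the opening at its end, in the units of the state.
- env.get_state(): the state, without advancing time (a new reading comes with each control period).
- env.read_camera(name): name is "side" or "top" or "wrist"; returns the picture (400x640x3 uint8, red, green, blue); there is no depth.
- env.calibration(name): a dict with "camera_matrix" (3x3 intrinsics, pixels), "rvec" (rotation vector, rad) and "tvec" (3), from world to camera coordinates, as OpenCV has them; the wrist camera has in their place "hand_eye" (4x4, takes a point from camera to tool coordinates, whose origin is the TCP and whose axes are the tool frame's). Camera axes: x right, y down, z forward; pixel columns grow to the right and rows downward; lengths in m; the calibration is good to about 2 mm. A picture is of the moment at which its call begins: read the wrist's pose just before it. calibration takes no time and is no camera call.
- env.hand_in(): hands the job in, once; it reports no verdict.
The state is a dict: "clock": time; "joint_pos": joint angles; "qvel": joint speeds; "tau": joint torques, N m; "tcp_pos": TCP position; "orientation": TCP orientation; "wrist_force": force on the tool from outside, world axes, zero at the start; "ft_torque": the same for the moment, N m; "finger_gap": finger opening in m.
Only numpy, scipy, OpenCV 4.12 (cv2) and the standard library are available. Lean on these libraries where they do the work, as an engineer would, in place of code of your own. Each camera call takes 0.05 s, during which the arm holds its last target. There are 200 camera calls.

TASK

Prime the hand lubricator on the measuring machine's bench: push its black palm cap down with your fingertips in full strokes, letting the spring bring it back up each time, until the steel indicator pin on the block beside it has risen fully out. Do not touch the pin itself and do not grasp anything; leave the things standing around the pump where they are, and finish clear with the cap back up.

Things in the scene. Friction and masses are not known exactly. Their poses are not given: they have to be found in the camera images.
- pump: Hand lubricator bolted to the bench: steel base plate 130 x 270 x 12 mm (x, y, z) with a round grey pump barrel (72 mm wide, its neck 102 mm above the bench) and a square grey indicator block (50 x 50 mm, 85 mm high). Origin: centre of the plate's underside, y along its length; the vertical plunger axis is at y = +60 mm, the pin's at y = -85 mm, both at x = 0.
- cap_top (a point): Centre of the flat top of the black round palm cap on the pump's steel plunger rod; the cap is 90 mm in diameter (flat top 76 mm) and 18 mm thick, too wide to be grasped. It stands 160 mm above the bench when up and moves with the cap.
- plunger (a joint): Cap travel in m: 0 up (rest), 0.030 fully down on its stop. A spring returns it; about 6 N at the top, 15 N at the bottom. Each full push raises the pin about 5 mm (the first one 4 to 9 mm) by a hidden ratchet, which takes its next tooth only when the cap is back up. Strokes under 20 mm do little; the last step needs nearly the full stroke. Once the pin is out, more strokes do nothing.
- pin_rise (a joint): How far the indicator pin has risen, in m: 0 fully in, 0.030 fully out; it starts anywhere from 0 to about 0.009 and stays at the height it has been pumped to.
- pin_tip (a point): Centre of the top of the steel indicator pin, a round pin 18 mm in diameter that rises straight up out of a brass collar (32 mm diameter, top 93 mm above the bench) on the indicator block. The tip stands 4 mm above the collar when fully in and 34 mm above it (127 mm above the bench) when fully out.
- pin: The indicator pin itself (the same part as point pin_tip), which must not be touched; origin on its axis, at the bench's level when the pin is fully in and rising with the pin.
- oil_bottle: White plastic bottle with a black cap, 56 mm diameter, 110 mm tall, standing loose near the pump; origin at the centre of its underside. Leave alone.
- ring_gauge: Plain steel ring, 64 mm outside and 36 mm inside diameter, 22 mm high, lying flat and loose near the pump; origin at the centre of its underside. Leave alone.
- flange: Turned aluminium flange, 68 mm diameter foot 10 mm thick with a 34 mm spigot up to 42 mm, standing loose near the pump; origin at the centre of its underside. Leave alone.

How it is judged:
On the way, in this order (a step that is already met when the one before it is completed fails the run):
1. the palm cap has been pushed down at least half its travel (value of joint plunger above 0.015 m).
2. the indicator pin has been pumped fully out (within 2.5 mm) (value of joint pin_rise above 0.0275 m), for 0.2 s.
At the end, for the whole second after the job is handed in: The indicator pin stands fully out (27.5 mm or more of its 30 mm), the palm cap is back up (within 4 mm), and bottle, ring and flange stand upright within 30 mm of where they were (value of joint pin_rise above 0.0275 m and value of joint plunger below 0.004 m and distance of each of oil_bottle, ring_gauge, flange from where it was at the start of the episode below 0.03 m and angle between each of oil_bottle, ring_gauge, flange's own z axis and vertical below 0.2 rad); the robot touches nothing.
It fails at once if the indicator pin was touched (over 0.5 N) (contact force between any of the fingers, the arm and pin above 0.5 N).
It fails at once if a thing near the pump was lifted more than 15 mm (height (world z) of any of oil_bottle, ring_gauge, flange above 0.015 m).
It fails at once if a thing near the pump was pushed more than 30 mm (distance of any of oil_bottle, ring_gauge, flange from where it was at the start of the episode above 0.03 m).
It also fails if it takes over 48 s, if anything falls off the work surface, if the arm or the gripper's body presses on something with over 40 N, if the wrist force passes 120 N, or if a joint passes its speed limit or range.

## Working session

There is one attempt and no reset: what is moved stays moved. The work goes in short steps, Python scripts to look and compute and a tool call to move; the robot and the scene stay as the last step left them, time stands still between calls to the robot, and variables do not carry over. Pictures are saved under pics/ and viewed, about 8 in all and at most 12, crops included, and the job is handed in when it is done.

Besides the shell and the picture viewer there is one more tool, called after "Emit:" by a JSON object that holds its "op" and its "data". carry_out: Moves the arm, as the interface text tells. Its arguments: {"type":"object","properties":{"moves":{"type":"array"},"squeeze":{"type":"number"}},"required":["moves"]}

```bash
mkdir -p pics; python3 - <<'E'
from workcell import env
import cv2,numpy as np
for n in("side","top"):
    cv2.imwrite(f"pics/{n}0.png",env.read_camera(n)[:,:,::-1])
    c=env.calibration(n);R=cv2.Rodrigues(np.array(c["rvec"],float))[0];print(n,np.round(c["camera_matrix"],1).tolist(),(-R.T@np.array(c["tvec"]).ravel()).round(3),R[2].round(3))
s=env.get_state();print(s,env.tip_reach)
E
```

```text
side [[365.3, 0.0, 321.6], [0.0, 365.3, 201.4], [0.0, 0.0, 1.0]] [0.333 0.764 0.7  ] [ 0.213 -0.745 -0.632]
top [[416.1, 0.0, 321.0], [0.0, 416.1, 195.4], [0.0, 0.0, 1.0]] [0.473 0.088 1.159] [ 0.062 -0.025 -0.998]
{'clock': 0.1, 'joint_pos': array([-1.46463714e+00,  3.13934739e-01,  4.51444652e-02,  1.30363769e+00,
       -3.65283267e-05,  1.43121056e+00]), 'qvel': array([ 0.00129768, -0.00050449,  0.00129784,  0.00327271,  0.0008392 ,
        0.000776  ]), 'tau': array([ 1.84470497e-03, -4.81722593e+01,  2.99245584e+01,  1.27307742e-02,
       -8.20181708e-05, -3.14352043e-06]), 'tcp_pos': array([ 0.13982767, -0.55729633,  0.24151389]), 'orientation': array([-5.73733422e-04,  7.88440920e-01, -6.15109949e-01, -5.80277336e-04]), 'wrist_force': array([ 0.29087071,  0.42027076, -0.53679066]), 'ft_torque': array([ 0.01943036, -0.00640229,  0.02563721]), 'finger_gap': 0.08521759586464166} 0.011
```

View pics/side0.png

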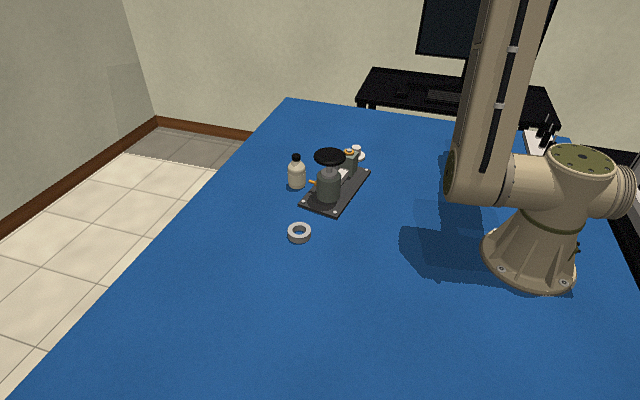

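View pics/top0.png

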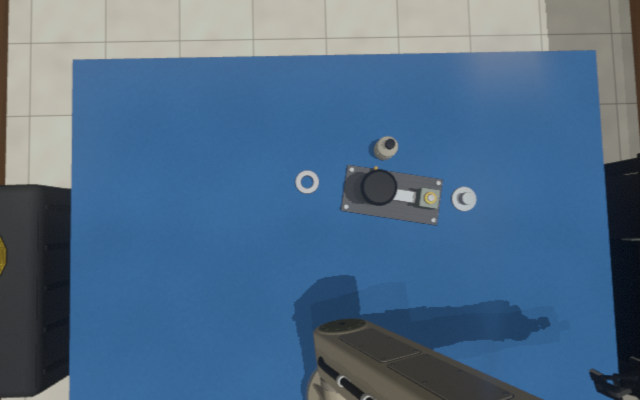

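Side view: black cap at about (329,157), the pin block behind it at about (350,155), the bottle at (296,172) and the ring at (299,233). Top view: cap at (379,187), collar and pin at (430,198), bottle (386,148), ring (307,181), flange (464,199).

```bash
cat > h.py <<'E'
import cv2,numpy as np
from workcell import env
def cam(n):
    c=env.calibration(n);R=cv2.Rodrigues(np.array(c["rvec"],float))[0];return np.array(c["camera_matrix"]),R,np.array(c["tvec"]).ravel()
def ray(n,uv):
    K,R,t=cam(n);d=R.T@np.linalg.inv(K)@np.array([*uv,1.]);return -R.T@t,d/np.linalg.norm(d)
def plane(n,uv,z):
    o,d=ray(n,uv);return o+d*(z-o[2])/d[2]
def tri(a,b):
    A=np.zeros((3,3));v=np.zeros(3);L=[ray(*a),ray(*b)]
    for o,d in L:
        P=np.eye(3)-np.outer(d,d);A+=P;v+=P@o
    x=np.linalg.solve(A,v);return x,[np.linalg.norm(np.cross(x-o,d)) for o,d in L]
def blob(img,seed,thr,r=40):
    m=(img.max(2)<thr).astype(np.uint8)
    m=cv2.morphologyEx(m,cv2.MORPH_OPEN,np.ones((5,5),np.uint8))
    k,l,s,c=cv2.connectedComponentsWithStats(m);i=l[seed[1],seed[0]]
    return s[i],c[i],(l==i).astype(np.uint8)
E
python3 - <<'E'
from h import *
im={n:cv2.imread(f"pics/{n}0.png") for n in("side","top")}
for n,sd in(("side",(329,157)),("top",(379,187))):
    for thr in(30,40,50):
        s,c,m=blob(im[n],sd,thr)
        e=cv2.fitEllipse(max(cv2.findContours(m,0,2)[0],key=len)); print(n,thr,s,c.round(1),e)
    x,y=sd; print(im[n][y,x-30:x+31:3].max(1))
print("cap tri (rough)",tri(("side",(329,157)),("top",(379,187))))
print("cap",plane("top",(379.5,187),.155),plane("side",(329.5,157),.155),"pin",plane("top",(430,198),.1))
for k,uv,z in(("bottle",(388,146),.1),("ring",(307,181.5),.022),("flange",(464,199),.01)):print(k,plane("top",uv,z).round(3))
a=cv2.resize(im["side"][130:220,270:390],None,fx=5,fy=5,interpolation=2);b=cv2.resize(im["top"][120:230,330:490],None,fx=5,fy=5,interpolation=2)
b=cv2.resize(b,(600,412));a=cv2.resize(a,(200,150)) if 0 else cv2.resize(a,(600,450))
cv2.imwrite("pics/cr.png",cv2.resize(np.vstack([a,b]),(418,600)))
E
```

```text
side 30 [     0      0    640    400 251230] [316.1 200.8] ((320.2396240234375, 175.94717407226562), (604.0274658203125, 1127.5447998046875), 179.53271484375)
side 40 [314 148  31  16 395] [329.2 155.4] ((329.1228332519531, 155.54071044921875), (15.083174705505371, 32.2842903137207), 90.1279525756836)
side 50 [314 148  31  18 450] [329.4 156.1] ((329.7306213378906, 156.1459503173828), (16.945659637451172, 34.1348762512207), 92.89540100097656)
[  5 150 147 143 150  25  27  30  20  32  25  32  33  27  23  25 136 159
 153  56 244]
top 30 [     0      0    640    400 252216] [314.9 198.2] ((311.4100646972656, 209.64495849609375), (628.5654296875, 1479.18701171875), 2.371382713317871)
top 40 [     0      0    640    400 244844] [316.5 195.7] ((293.9092712402344, 229.5449676513672), (645.0651245117188, 5278.44189453125), 1.2105084657669067)
top 50 [     0      0    640    400 242255] [318.2 194.8] ((282.5368347167969, 230.85659790039062), (671.2533569335938, 1993.0357666015625), 0.7352191805839539)
[ 74  74  68  64  45  62  68  68  67  67  66  68  67  66  67  60  78 100
 100 101  98]
cap tri (rough) (array([ 0.55388459, -0.07965779,  0.14923547]), [np.float64(0.0008357987111006958), np.float64(0.0008357987111006927)])
cap [ 0.55258244 -0.08010717  0.155     ] [ 0.55106849 -0.07112891  0.155     ] pin [ 0.52523551 -0.21817782  0.1       ]
bottle [ 0.662 -0.115  0.1  ]
ring [0.583 0.096 0.022]
flange [ 0.524 -0.339  0.01 ]
```

View pics/cr.png

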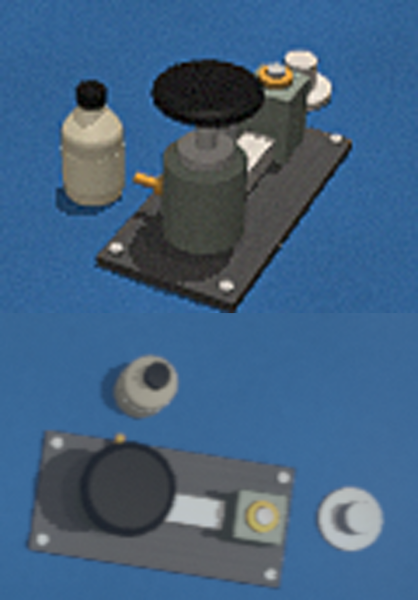

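The cap triangulates to about (0.553, -0.080, 0.15), with a 1 mm ray gap. Cap to pin comes out at 141 mm against the nominal 145 mm, so they agree. I'll shut the fingers and go across high.

Emit:
{"op": "carry_out", "data": {"moves": [-1,-0.035,-0.05,0,0,0,0,-1,-0.035,-0.05,0,0,0,0,-1,-0.035,-0.05,0,0,0,0,-1,-0.035,-0.05,0,0,0,0,-1,-0.035,-0.05,0,0,0,0], "squeeze": 20}}

```text
clock: 0.72
tcp_pos: [0.3422, -0.3241, 0.2387]
orientation: [-0.002, 0.785, -0.619, -0.002]
wrist_force: [1.2, -0.1, -0.4]
finger_gap: -0.0002
```

Emit:
{"op": "carry_out", "data": {"moves": [-1,-0.035,-0.05,0,0,0,0,-1,-0.035,-0.05,0,0,0,0,-1,-0.035,-0.05,0,0,0,0,-1,-0.035,-0.05,0,0,0,0,-1,0,0,0,0,0,0]}}

```text
clock: 1.35
tcp_pos: [0.5082, -0.132, 0.238]
orientation: [-0.002, 0.787, -0.617, -0.002]
wrist_force: [-0.3, -1.1, -0.3]
finger_gap: -0.0001
```

```bash
cat >> h.py <<'E'
def delta(p):
    from scipy.spatial.transform import Rotation as Ro
    s=env.get_state();R=Ro.from_quat(s["orientation"][[1,2,3,0]]);print(round(s["clock"],2),s["tcp_pos"].round(4),R.as_matrix()[:,2].round(3),"tool delta",(R.inv().apply(np.array(p)-s["tcp_pos"])).round(4),"F",s["wrist_force"].round(1),"gap",round(s["finger_gap"],4))
E
python3 - <<'E'
from h import *
delta([.553,-.08,.178])
E
```

```text
1.35 [ 0.5082 -0.132   0.238 ] [-0.002  0.005 -1.   ] tool delta [-0.0394 -0.056   0.0602] F [-0.3 -1.1 -0.3] gap -0.0001
```

Emit:
{"op": "carry_out", "data": {"moves": [-1,-0.02,-0.028,0,0,0,0,-1,-0.02,-0.028,0,0,0,0,-1,0,0,0.03,0,0,0,-1,0,0,0.02,0,0,0,-1,0,0,0,0,0,0]}}

```text
clock: 1.98
tcp_pos: [0.5513, -0.0808, 0.1853]
orientation: [0.0, 0.787, -0.617, -0.004]
wrist_force: [0.5, 0.0, 1.2]
finger_gap: 0.0003
```

```bash
python3 - <<'E'
from h import *
delta([.553,-.08,.178])
a=env.read_camera("side")[110:200,270:390,::-1];b=env.read_camera("top")[120:230,330:490,::-1]
cv2.imwrite("pics/c1.png",np.vstack([cv2.resize(a,(480,360)),cv2.resize(b,(480,330))[:240]]))
E
```

```text
1.98 [ 0.5513 -0.0808  0.1853] [-0.006  0.004 -1.   ] tool delta [-0.0004 -0.0019  0.0073] F [0.5 0.  1.2] gap 0.0003
```

View pics/c1.png

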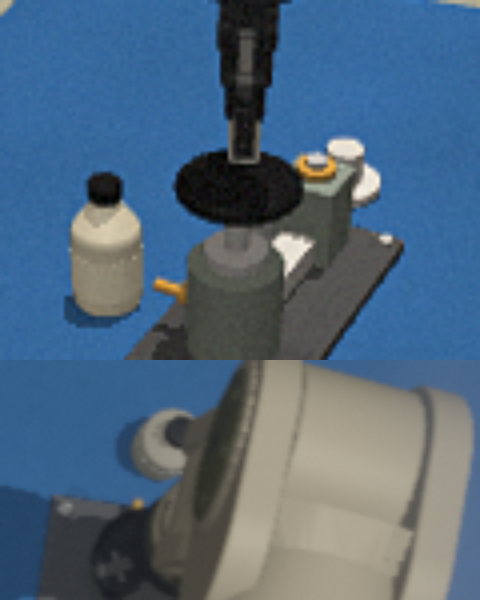

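The fingertips stand just above the cap centre: tips at (243,162) in the crop, cap centre about (239,182). Down for the first stroke.

Emit:
{"op": "carry_out", "data": {"moves": [-1,0,0,0.018,0,0,0,-1,0,0,0.015,0,0,0,-1,0,0,0.01,0,0,0,-1,0,0,0.004,0,0,0,-1,0,0,0.003,0,0,0]}}

```text
clock: 2.7
tcp_pos: [0.5538, -0.0823, 0.1474]
orientation: [-0.004, 0.786, -0.618, 0.002]
wrist_force: [-4.7, 3.3, 12.3]
finger_gap: -0.0001
```

Emit:
{"op": "carry_out", "data": {"moves": [-1,0,0,0.006,0,0,0,-1,0,0,0.005,0,0,0,-1,0,0,0.004,0,0,0,-1,0,0,0.004,0,0,0,-1,0,0,0.004,0,0,0]}}

```text
clock: 3.32
tcp_pos: [0.5538, -0.0823, 0.141]
orientation: [-0.007, 0.786, -0.618, 0.006]
wrist_force: [-8.9, 3.4, 21.5]
finger_gap: 0.0
```

Bottomed at 0.141 with 21 N, which is the full 30 mm. Releasing fully.

Emit:
{"op": "carry_out", "data": {"moves": [-1,0,0,-0.02,0,0,0,-1,0,0,-0.015,0,0,0,-1,0,0,-0.005,0,0,0,-1,0,0,0,0,0,0,-1,0,0,0,0,0,0]}}

```text
clock: 3.95
tcp_pos: [0.5542, -0.0839, 0.1867]
orientation: [-0.009, 0.785, -0.619, 0.009]
wrist_force: [-0.7, 1.3, -0.3]
finger_gap: -0.0002
```

```bash
python3 - <<'E'
from h import *
delta([.553,-.08,.176])
a=env.read_camera("side")[110:200,270:390,::-1]
cv2.imwrite("pics/c2.png",cv2.resize(a,(640,480)))
E
```

```text
3.95 [ 0.5542 -0.0839  0.1867] [ 0.025  0.002 -1.   ] tool delta [-0.0041  0.0006  0.0107] F [-0.7  1.3 -0.3] gap -0.0002
```

View pics/c2.png

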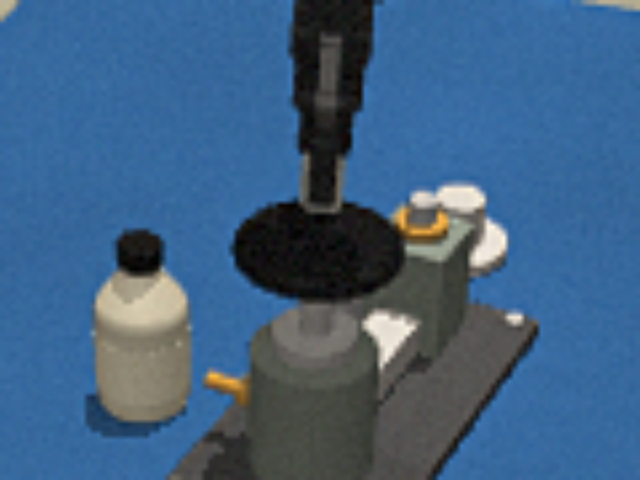

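The pin has risen visibly above the collar at (423,207), and the cap is back up. The tool has tilted 1.4° and drifted 4 mm, so I'll correct both in the air and stroke again.

Emit:
{"op": "carry_out", "data": {"moves": [-1,-0.004,0,0.008,-1.4,-0.4,0,-1,0,0,0.02,0,0,0,-1,0,0,0.015,0,0,0,-1,0,0,0.01,0,0,0,-1,0,0,0.007,0,0,0]}}

```text
clock: 4.62
tcp_pos: [0.5543, -0.0797, 0.1407]
orientation: [-0.0, 0.786, -0.619, 0.003]
wrist_force: [-20.2, 3.3, 53.8]
finger_gap: 0.0001
```

Emit:
{"op": "carry_out", "data": {"moves": [-1,0,0,0.006,0,0,0,-1,0,0,0.005,0,0,0,-1,0,0,0.005,0,0,0,-1,0,0,0.005,0,0,0,-1,0,0,0.005,0,0,0]}}

```text
clock: 5.25
tcp_pos: [0.554, -0.0795, 0.1408]
orientation: [-0.0, 0.786, -0.618, 0.011]
wrist_force: [-13.7, 2.8, 38.3]
finger_gap: -0.0001
```

Emit:
{"op": "carry_out", "data": {"moves": [-1,0,0,-0.02,0,0,0,-1,0,0,-0.013,0,0,0,-1,0,0,0,0,0,0,-1,0,0,0,0,0,0,-1,0,0,0,0,0,0]}}

```text
clock: 5.88
tcp_pos: [0.5532, -0.0785, 0.1732]
orientation: [0.001, 0.786, -0.618, 0.009]
wrist_force: [-0.3, 0.8, 0.6]
finger_gap: -0.0002
```

```bash
python3 - <<'E'
from h import *
delta([.553,-.08,.176])
E
```

```text
5.88 [ 0.5532 -0.0785  0.1732] [ 0.013 -0.013 -1.   ] tool delta [ 0.0015  0.0005 -0.0028] F [-0.3  0.8  0.6] gap -0.0002
```

Emit:
{"op": "carry_out", "data": {"moves": [-1,0.001,0,0,-0.5,-0.8,0,-1,0,0,0.018,0,0,0,-1,0,0,0.014,0,0,0,-1,0,0,0.01,0,0,0,-1,0,0,0.008,0,0,0]}}

```text
clock: 6.5
tcp_pos: [0.5541, -0.0797, 0.1407]
orientation: [-0.002, 0.786, -0.618, 0.005]
wrist_force: [-21.8, 5.2, 55.6]
finger_gap: 0.0001
```

Emit:
{"op": "carry_out", "data": {"moves": [-1,0,0,0.005,0,0,0,-1,0,0,-0.02,0,0,0,-1,0,0,-0.015,0,0,0,-1,0,0,0,0,0,0,-1,0,0,0,0,0,0]}}

```text
clock: 7.12
tcp_pos: [0.5541, -0.08, 0.1787]
orientation: [-0.003, 0.786, -0.618, 0.007]
wrist_force: [-0.7, 0.5, -0.0]
finger_gap: -0.0
```

Emit:
{"op": "carry_out", "data": {"moves": [-1,0,0,0,0,0,0,-1,0,0,0.018,0,0,0,-1,0,0,0.015,0,0,0,-1,0,0,0.01,0,0,0,-1,0,0,0.008,0,0,0]}}

```text
clock: 7.75
tcp_pos: [0.5552, -0.0804, 0.1405]
orientation: [-0.004, 0.786, -0.618, 0.011]
wrist_force: [-26.4, 6.8, 71.0]
finger_gap: -0.0004
```

Emit:
{"op": "carry_out", "data": {"moves": [-1,0,0,0.005,0,0,0,-1,0,0,-0.02,0,0,0,-1,0,0,-0.015,0,0,0,-1,0,0,0,0,0,0,-1,0,0,0,0,0,0]}}

```text
clock: 8.38
tcp_pos: [0.5543, -0.08, 0.1774]
orientation: [-0.005, 0.787, -0.617, 0.013]
wrist_force: [-0.0, -0.4, 0.1]
finger_gap: -0.0004
```

```bash
python3 - <<'E'
from h import *
delta([.553,-.08,.176])
a=env.read_camera("side")[110:200,270:390,::-1]
cv2.imwrite("pics/c3.png",cv2.resize(a,(640,480)))
E
```

```text
8.38 [ 0.5543 -0.08    0.1774] [ 0.027 -0.009 -1.   ] tool delta [-0.0003  0.0013  0.0014] F [-0.  -0.4  0.1] gap -0.0004
```

View pics/c3.png

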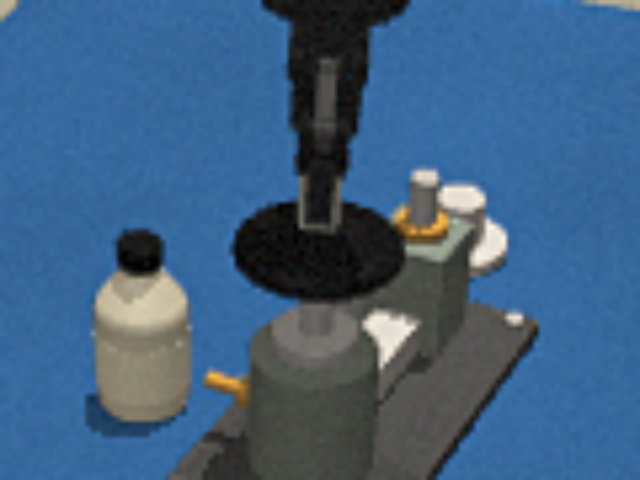

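The pin tip is now at (425,176), up from (423,197), and is rising with each stroke. More strokes, with the tilt corrected again.

Emit:
{"op": "carry_out", "data": {"moves": [-1,0,0.001,0,-1.4,-0.9,0,-1,0,0,0.018,0,0,0,-1,0,0,0.015,0,0,0,-1,0,0,0.01,0,0,0,-1,0,0,0.007,0,0,0]}}

```text
clock: 9.05
tcp_pos: [0.5539, -0.0807, 0.1407]
orientation: [-0.0, 0.787, -0.617, 0.001]
wrist_force: [-21.3, 4.8, 56.4]
finger_gap: -0.0004
```

Emit:
{"op": "carry_out", "data": {"moves": [-1,0,0,0.005,0,0,0,-1,0,0,-0.02,0,0,0,-1,0,0,-0.015,0,0,0,-1,0,0,0,0,0,0,-1,0,0,0,0,0,0]}}

```text
clock: 9.68
tcp_pos: [0.5539, -0.0808, 0.1775]
orientation: [-0.0, 0.787, -0.617, 0.001]
wrist_force: [-0.6, 0.7, -0.1]
finger_gap: 0.0001
```

Emit:
{"op": "carry_out", "data": {"moves": [-1,0,0,0,-0.5,-0.4,0,-1,0,0,0.018,0,0,0,-1,0,0,0.015,0,0,0,-1,0,0,0.01,0,0,0,-1,0,0,0.007,0,0,0]}}

```text
clock: 10.3
tcp_pos: [0.5547, -0.0811, 0.1407]
orientation: [0.0, 0.787, -0.617, -0.001]
wrist_force: [-19.2, 4.3, 55.6]
finger_gap: -0.0001
```

Emit:
{"op": "carry_out", "data": {"moves": [-1,0,0,0.005,0,0,0,-1,0,0,-0.02,0,0,0,-1,0,0,-0.015,0,0,0,-1,0,0,0,0,0,0,-1,0,0,0,0,0,0]}}

```text
clock: 10.92
tcp_pos: [0.5543, -0.081, 0.177]
orientation: [-0.0, 0.787, -0.617, -0.0]
wrist_force: [0.3, -0.7, -0.5]
finger_gap: -0.0001
```

```bash
python3 - <<'E'
from h import *
delta([.553,-.08,.176])
a=env.read_camera("side")[110:200,270:390,::-1]
cv2.imwrite("pics/c4.png",cv2.resize(a,(640,480)))
E
```

```text
10.93 [ 0.5543 -0.081   0.177 ] [ 0.     0.001 -1.   ] tool delta [-0.0013  0.001   0.001 ] F [ 0.3 -0.7 -0.5] gap -0.0001
```

View pics/c4.png

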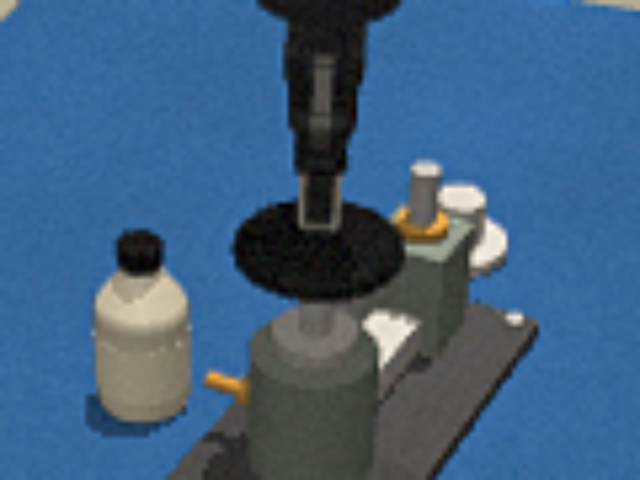

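The tip is at (426,168), only about one step above the last view after two strokes, so the pin may be at its end. I'll do two more full strokes and check whether it still moves.

Emit:
{"op": "carry_out", "data": {"moves": [-1,0,0,0,0,0,0,-1,0,0,0.018,0,0,0,-1,0,0,0.015,0,0,0,-1,0,0,0.01,0,0,0,-1,0,0,0.008,0,0,0]}}

```text
clock: 11.6
tcp_pos: [0.555, -0.0813, 0.1406]
orientation: [-0.002, 0.787, -0.617, 0.005]
wrist_force: [-23.2, 6.0, 63.1]
finger_gap: 0.0002
```

Emit:
{"op": "carry_out", "data": {"moves": [-1,0,0,0.006,0,0,0,-1,0,0,-0.02,0,0,0,-1,0,0,-0.017,0,0,0,-1,0,0,0,0,0,0,-1,0,0,0,0,0,0]}}

```text
clock: 12.22
tcp_pos: [0.5545, -0.081, 0.1804]
orientation: [-0.003, 0.787, -0.617, 0.008]
wrist_force: [0.4, -0.5, 0.2]
finger_gap: 0.0001
```

Emit:
{"op": "carry_out", "data": {"moves": [-1,0,0,0.002,0,0,0,-1,0,0,0.018,0,0,0,-1,0,0,0.015,0,0,0,-1,0,0,0.01,0,0,0,-1,0,0,0.007,0,0,0]}}

```text
clock: 12.85
tcp_pos: [0.5553, -0.0813, 0.1406]
orientation: [-0.004, 0.787, -0.616, 0.012]
wrist_force: [-21.6, 5.9, 57.5]
finger_gap: 0.0002
```

Emit:
{"op": "carry_out", "data": {"moves": [-1,0,0,0.005,0,0,0,-1,0,0,-0.03,0,0,0,-1,0,0,-0.05,0,0,0,-1,0,0,-0.04,0,0,0,-1,0,0,0,0,0,0]}}

```text
clock: 13.48
tcp_pos: [0.552, -0.08, 0.2637]
orientation: [-0.004, 0.787, -0.616, 0.015]
wrist_force: [0.2, 1.4, -0.0]
finger_gap: 0.0003
```

```bash
python3 - <<'E'
from h import *
delta([.553,-.08,.176])
A=env.read_camera("side")[:,:,::-1];cv2.imwrite("pics/s5.png",A);a=A[110:200,270:390]
b=cv2.imread("pics/c4.png")
cv2.imwrite("pics/c5.png",np.hstack([b[120:420,:][:, 350:550],cv2.resize(a,(640,480))[:420]][1:]))
K,R,t=cam("side")
for z in(.093,.097,.1245,.127):
    p=K@(R@np.array([.525,-.22,z])+t);p=p[:2]/p[2];print(z,p.round(1),((p-[270,110])*5.333).round(0))
E
```

```text
13.47 [ 0.552  -0.08    0.2637] [ 0.028 -0.012 -1.   ] tool delta [-0.0014  0.0012  0.0877] F [ 0.2  1.4 -0. ] gap 0.0003
0.093 [349.6 151.1] [424. 219.]
0.097 [349.7 150. ] [425. 213.]
0.1245 [350.3 142.4] [428. 173.]
0.127 [350.3 141.7] [428. 169.]
```

View pics/c5.png

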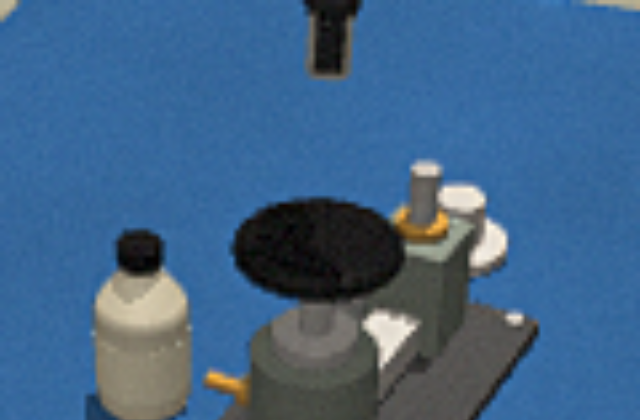

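The pin tip is at (426,167). That hasn't moved over two more full strokes, and full-out is predicted at (428,169). The cap is up, the gripper is clear, and the bottle and flange are where they were.

```bash
python3 -c "
from workcell import env
print(env.hand_in())"
```

```text
the job is handed in; nothing more can be done
None
```

I primed the pump with eight full strokes of the shut fingertips on the cap centre, letting the cap come right back up after each one. The job is handed in at about 13.5 s of the 48 s allowed; no verdict was reported.

- **Strokes:** each one went to the stop, with the tool about 30 mm below contact height. Measured wrist force there was 21–71 N, against the 120 N limit.
- **Pin:** it stopped rising before the last two strokes and stayed put through them. In the last side picture its tip is within about 2 pixels of where full height should appear (enlarged crop, under 2 mm).
- **Cap and gripper:** the cap is back up, and the fingers stand about 90 mm above it, touching nothing (wrist force about 1 N).
- **Loose parts:** the bottle and flange look unmoved in that picture. The ring was outside it, so I did not recheck it, but the tool never went near it.
- **Disagreements:** the cap-to-pin distance measured 141 mm against the stated 145 mm. The tool tilted up to about 1.5° during strokes; I corrected this between strokes, but about that much tilt remained at the end.

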